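# Bolt the test kiln's lid shut

### The arm

A 6-joint arm with a two-finger parallel gripper is mounted at the origin on the work surface. World frame = base frame: x ahead of the robot, y to its left, z up, the work surface at z = 0. Lengths are in m, angles in degrees, forces in N, time in s.
With the tool pointing down it reaches from about 0.225 to 0.725 m from the base axis. Payload 3.1 kg.
Tool frame: the origin (TCP) lies midway between the tips of the shut fingers; the grasp point (between the pads) lies 19 mm behind it; z points along the fingers, y is the line along which they close (so a half turn about z gives the same grasp; the last joint's range is limited). The gripper opens to 85 mm and grips with 20 to 120 N. Pads are 22 mm wide; open, the fingers measure 114 mm over their backs; the gripper's body (76 mm by 85 mm) begins 54 mm behind the grasp point. The pads swing forward as they close: fully open they stand 13 mm farther back than shut.
Start: joints at [-7.322, 2.75, 5.684, 92.934, 0, 82.678], TCP at [0.525, -0, 0.231] pointing down, gripper open.
Joint ranges: [-166.93, 166.93], [-56.73, 111.36], [-69.38, 81.34], [-121.58, 131.49], [-85.45, 84.26], [-180, 180]. Speed limits (degrees/s): [159.86, 159.86, 180, 180, 180, 180].

### API

Orientations are given as [roll, pitch, yaw] about the fixed x, y, z axes, in that order (R = Rz(yaw) Ry(pitch) Rx(roll)).
In Python, from rig import sensors, eyes, ticket gives the robot as it stands. The module is installed in compiled form; this text tells all that it offers.
- The arm moves only by the shell command python3 -m jog 'ROWS'. ROWS is JSON, a list of rows, each a list of 5 numbers: the finger opening in mm, from 0 to 85.4, then the shift along the tool's x, y, z in mm, then the turn about the tool's z in rad. A call has 1 to 5 rows; each row shifts and turns the commanded pose from where the row before left it, along the tool's axes as they then stand; what a row does not reach is not made up. A row lasts 1/10 s, in which the tool goes at most 50 mm and 8.59 degrees, less where a joint would pass 70% of its speed; a pose out of reach is approached as far as the arm can. A call with a gripper value outside its range is refused whole. The fingers move at their own pace and stop on an object; the grip force is fixed at half the most. Time passes only in rows, so rows that do not move let the fingers close. It gives the time, the measured TCP pose, the force, the opening and the grip force at its end, in the units of the state.
- sensors.state(): the state, without advancing time (a new reading comes with each control period).
- eyes.get_image(name): name is "scene" or "side" or "wrist"; returns the picture (384x512x3 uint8, red, green, blue); there is no depth.
- eyes.calibration(name): a dict with "fx", "fy", "cx", "cy" (pixels), "view" (4x4, takes a point from world to camera coordinates); the wrist camera has in their place "tool_from_camera" (4x4, takes a point from camera to tool coordinates, whose origin is the TCP and whose axes are the flange's). Camera axes: x right, y down, z forward; pixel columns grow to the right and rows downward; lengths in m; the calibration is good to about 2 mm. A picture is of the moment at which its call begins: read the wrist's pose just before it. calibration takes no time and is no camera call.
- ticket.job_done(): hands the job in; it is judged then, once.
The state is a dict: "t": time; "joint_pos": joint angles; "qd": joint speeds; "effort": joint torques, N m; "position": TCP position; "ee_rot": TCP orientation; "force": force on the tool from outside, world axes, zero at the start; "torque": the same for the moment, N m; "gripper_width": finger opening in m; "finger_force": force on a finger pad.
Only numpy, scipy, OpenCV 4.12 (cv2) and the standard library are available. Lean on these libraries where they do the work, as an engineer would, in place of code of your own. Each camera call takes 0.05 s, during which the arm holds its last target. There are 200 camera calls.

### The job

Bolt the kiln's lid shut: press the long spring catch down with one fingertip and, keeping it held down, push the upright lug of the bolt with the other fingertip until the bolt is fully home in its keeper. Then let the catch spring back up and take the hand away; nothing is to be gripped or lifted, the lid stays closed, and the cup, the pot and the jar stay where they are.

Things in the scene. Friction and masses are not known exactly. Their poses are not given: they have to be found in the camera images.
- kiln: Bench-top test kiln, fixed: metal jacket, pale lid, 320 (its x) x 360 (its y) x 200 mm high to the lid's flat top. Origin: centre of its underside, on the table. Its front (-x) faces the robot at yaw 0; control box on its +y side, bolt's keeper on its -y side. All lock parts share its axes. The lid's lifting bow stands 30 mm over the lid at kiln x -140, y 70 to 150 mm.
- lid (a joint): Lid, hinged along the kiln's far (+x) top edge, rad; 0 closed (start), grows as it is lifted. It weighs 3 kg and simply rests closed.
- bolt (a joint): Slide of the bolt, m: about 0 drawn back (start), 0.040 fully home (end stop). Grows as the lug moves along the kiln's -y, towards the keeper. Sliding friction about 3 N. It does not spring back. With the catch up, the catch's teeth stop the bolt within 2 mm of either end; 5 mm of press frees it.
- catch (a joint): Press of the spring catch, m: 0 up (start, springs back by itself), 0.010 pressed right down (stop). Straight down; about 4 N to start it and 8 N at the bottom. If let up with the bolt half-way it jams the bolt there.
- bolt_lug (a point): Centre of the top of the bolt's upright steel lug: 30 mm wide (kiln x), 10 mm thick (kiln y), top 54 mm over the lid. It stands on a 12 mm round rod lying along kiln y (top 16 mm over the lid). Saddles round the rod, 19 mm over the lid, lie 82 mm ahead of and 60 mm behind the starting lug. Push on its +y face, which is free above the rod. Moves with the bolt.
- catch_pad (a point): Centre of the top of the catch's ribbed press plate, 34 mm wide (kiln x), 95 mm long (kiln y), beside the bolt: centre line 60 mm from the lug's, on its -x side. Top 34 mm over the lid when up, 24 mm when down. Reaches from 50 mm ahead of the starting lug's centre (keeper side) to 45 mm behind it. Press anywhere; a fingertip may slide along it. Moves with it.
- keeper (a point): Middle of the dark steel keeper loop on the kiln's -y side, 26 mm tall, that the bolt's nose enters; 10 mm over the lid's top.
- cup: Terracotta cup standing loose on the lid, 72 mm across, 75 mm high, 0.2 kg; origin at the centre of its underside. Leave alone.
- pot: White pot standing loose on the table left of the kiln, 110 mm across at most, 125 mm high; origin at the centre of its underside. Leave alone.
- jar: White screw jar with a lid, loose on the table right of the kiln, 76 mm across, 110 mm high; origin at the centre of its underside. Leave alone.

How it is judged (in metres and radians):
On the way, in this order (a step that is already met when the one before it is completed fails the run):
1. the catch is pressed down while the bolt is still drawn back (value of joint catch above 0.005 m and value of joint bolt below 0.008 m), for 0.05 s.
2. the bolt is half-way, the fingers on its lug and on the catch, which is held down (value of joint catch above 0.0045 m and value of joint bolt between 0.016 and 0.026 m and contact force between the fingers and catch_c2 above 0.3 N and contact force between the fingers and bolt_c1 above 0.3 N).
At the end, for the whole second after the job is handed in: The bolt is home in the keeper (within 4 mm of its stop), the catch is back up (within 2 mm), the lid is closed (under 0.02 rad), and cup, pot and jar stand upright within 30 mm of where they were (value of joint bolt above 0.036 m and value of joint catch below 0.002 m and value of joint lid below 0.02 rad and distance of each of cup, pot, jar from where it was at the start of the episode below 0.03 m and angle between each of cup, pot, jar's own z axis and vertical below 0.2 rad); the robot touches nothing.
It fails at once if the catch is let up with the bolt part-way (value of joint catch below 0.003 m and value of joint bolt between 0.01 and 0.03 m).
It fails at once if the lid is lifted (value of joint lid above 0.04 rad).
It fails at once if the cup, pot or jar is lifted or pushed away (distance of any of cup, pot, jar from where it was at the start of the episode above 0.04 m).
It also fails if it takes over 43 s, if anything falls off the work surface, if the arm or the gripper's body presses on something with over 40 N, if the wrist force passes 120 N, or if a joint passes its speed limit or range.

## Working session

There is one attempt and no reset: what is moved stays moved. The work goes in short steps, Python scripts to look and compute and a shell command to move; the robot and the scene stay as the last step left them, time stands still between calls to the robot, and variables do not carry over. Pictures are saved under pics/ and viewed, at most 10 in all, crops included, and the job is handed in when it is done.

```bash
mkdir -p pics; python3 - <<'E'
from rig import sensors, eyes
import cv2
s=sensors.state(); print({k:s[k] for k in('t','joint_pos','position','ee_rot','force','gripper_width')})
for n in('scene','side','wrist'):
    cv2.imwrite(f'pics/{n}0.png',eyes.get_image(n)[:,:,::-1]); print(n,eyes.calibration(n))
E
```

```text
{'t': 0.0, 'joint_pos': array([-7.32124480e+00,  2.79142071e+00,  5.58958554e+00,  9.29331718e+01,
        1.02129526e-03,  8.26795072e+01]), 'position': array([5.24379691e-01, 8.33444668e-05, 2.30112784e-01]), 'ee_rot': array([-1.79866224e+02, -1.82154544e-02,  8.99992255e+01]), 'force': array([0.19824139, 0.21350132, 0.67059372]), 'gripper_width': 0.08574084488774494}
scene {'fx': 385.84610004660624, 'fy': 385.84610004660624, 'cx': 252.39395010262297, 'cy': 192.19578362625128, 'view': array([[ 8.29590141e-01,  5.58371899e-01,  1.01045036e-03,
        -5.87323368e-01],
       [ 4.19381879e-01, -6.21891649e-01, -6.61339260e-01,
        -1.08497781e-01],
       [-3.68644868e-01,  5.49064294e-01, -7.50086237e-01,
         1.41479707e+00],
       [ 0.00000000e+00,  0.00000000e+00,  0.00000000e+00,
         1.00000000e+00]])}
side {'fx': 402.0979931927746, 'fy': 402.0979931927746, 'cx': 256.87767509499287, 'cy': 190.02839867932687, 'view': array([[ 0.92161406, -0.38810453, -0.00154949, -0.55422285],
       [-0.27560798, -0.65165228, -0.706675  ,  0.36126422],
       [ 0.27325404,  0.65170866, -0.7075366 ,  0.87972366],
       [ 0.        ,  0.        ,  0.        ,  1.        ]])}
wrist {'fx': 300.91976087736026, 'fy': 300.91976087736026, 'cx': 256.00699990178555, 'cy': 193.70058318085492, 'tool_from_camera': array([[ 7.89154318e-05, -9.66146740e-01, -2.57993159e-01,
         6.57059945e-02],
       [ 9.99999638e-01,  2.94750044e-04, -7.97914143e-04,
        -1.38647087e-03],
       [ 8.46945643e-04, -2.57993003e-01,  9.66146414e-01,
        -1.42499527e-01],
       [ 0.00000000e+00,  0.00000000e+00,  0.00000000e+00,
         1.00000000e+00]])}
```

```bash
python3 - <<'E'
import cv2,numpy as np
a=cv2.imread('pics/scene0.png');b=cv2.imread('pics/side0.png')
cv2.imwrite('pics/s2.png',cv2.resize(a,(800,600),interpolation=cv2.INTER_CUBIC))
cv2.imwrite('pics/d2.png',cv2.resize(b,(800,600),interpolation=cv2.INTER_CUBIC))
E
```

```text
(no output)
```

View pics/s2.png

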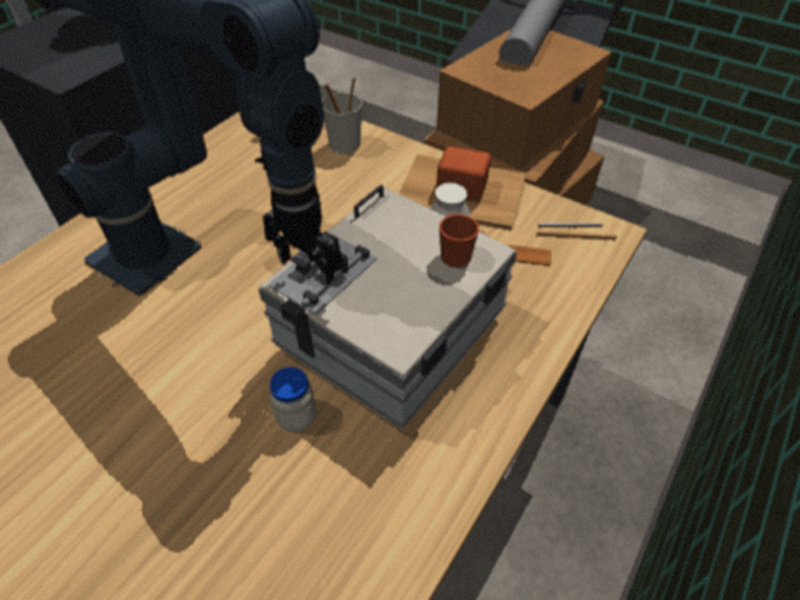

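View pics/d2.png

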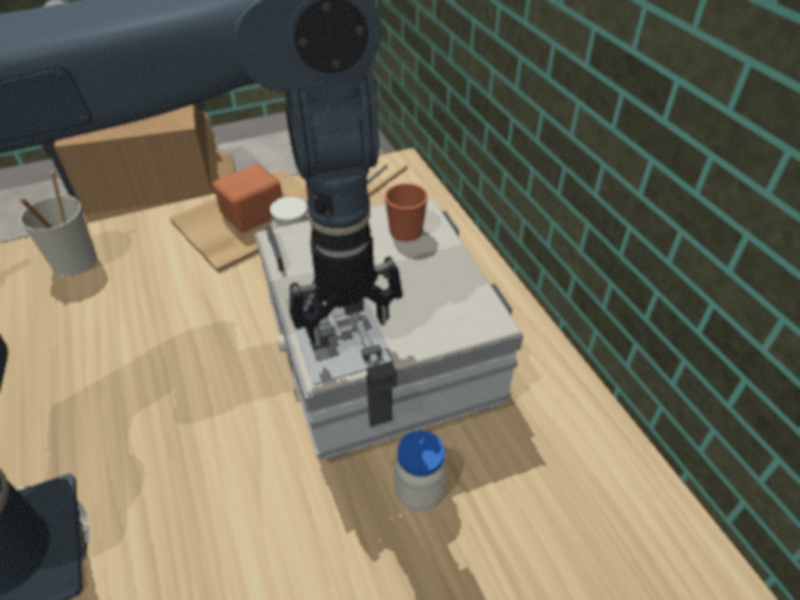

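View pics/wrist0.png

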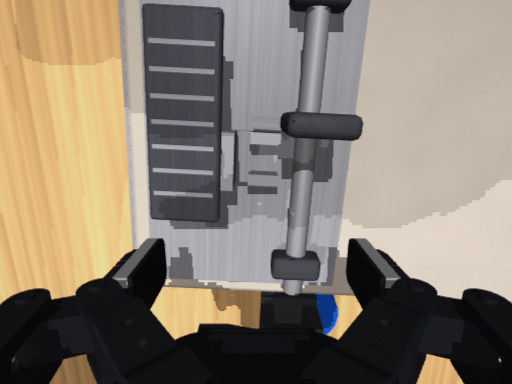

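Scene and side views show the kiln ahead with the lock at its near-right corner, the cup far back on the lid, the jar to the right and the pot to the left. In the wrist view the catch plate covers cols 145–222, rows 5–220. The lug top is at about (321,125), the saddles at (296,265) and (318,5), and the keeper at about (293,300).

First I'll estimate positions with the heights from the text, then move for a second view.

```bash
cat > h.py <<'E'
import numpy as np,cv2
from scipy.spatial.transform import Rotation as R
from rig import sensors,eyes
def pose():
    s=sensors.state();T=np.eye(4);T[:3,:3]=R.from_euler('xyz',s['ee_rot'],degrees=True).as_matrix();T[:3,3]=s['position'];return T
def ray(T,uv,c=eyes.calibration('wrist')):
    W=T@c['tool_from_camera'];d=W[:3,:3]@[(uv[0]-c['cx'])/c['fx'],(uv[1]-c['cy'])/c['fy'],1];return W[:3,3],d
def plane(T,uv,z):
    o,d=ray(T,uv);return o+d*(z-o[2])/d[2]
def tri(T1,u1,T2,u2):
    A=[];b=[]
    for T,u in((T1,u1),(T2,u2)):
        o,d=ray(T,u);d=d/np.linalg.norm(d);P=np.eye(3)-np.outer(d,d);A.append(P);b.append(P@o)
    return np.linalg.lstsq(np.vstack(A),np.hstack(b),rcond=None)[0]
E
python3 - <<'E'
from h import *
T=pose();np.save('T0.npy',T);np.set_printoptions(precision=4,suppress=True)
for n,u,z in[('c_tl',(144,5),.234),('c_tr',(223,8),.234),('c_bl',(152,219),.234),('c_br',(219,221),.234),('lug',(321,120),.254),('lugL',(282,120),.254),('lugR',(361,120),.254),('sadN',(296,258),.219),('sadF',(320,2),.219)]:
    print(n,plane(T,u,z))
E
```

```text
c_tl [0.4771 0.1086 0.234 ]
c_tr [0.5095 0.1075 0.234 ]
c_bl [0.4722 0.0158 0.234 ]
c_br [0.5049 0.0148 0.234 ]
lug [0.548  0.0633 0.254 ]
lugL [0.5331 0.0633 0.254 ]
lugR [0.5634 0.0633 0.254 ]
sadN [ 0.5454 -0.0127  0.219 ]
sadF [0.5519 0.1144 0.219 ]
```

```bash
python3 -m jog '[[46,0,0,-40,0],[46,45,0,0,0],[46,0,0,0,0],[46,0,0,0,0]]' && python3 - <<'E'
from h import *
T=pose();np.save('T1.npy',T);im=eyes.get_image('wrist');cv2.imwrite('pics/w1.png',im[:,:,::-1]);print(T[:3,3])
E
```

```text
t: 0.55
position: [0.5248, 0.0456, 0.271]
ee_rot: [-180.0, 0.0, 90.1]
force: [0.4, -0.2, 0.5]
gripper_width: 0.0459
finger_force: 0.0
[0.52483847 0.0456307  0.27099866]
```

View pics/w1.png

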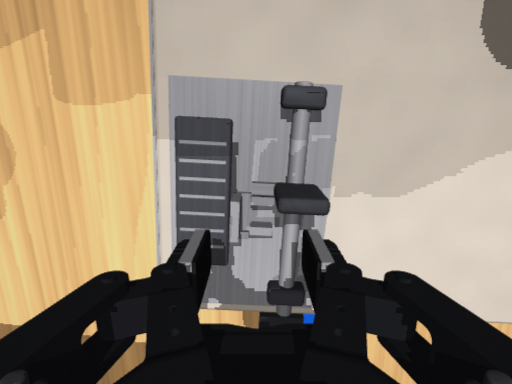

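The wrist view from 40 mm higher and 45 mm further +y shows the catch plate's far corners at (176,117) and (232,119). The lug is at cols 275–329, rows 184–214, and the saddles are at (304,97) and (286,292). Next I'll triangulate matching corners from dark-mask contours.

```bash
python3 - <<'E'
from h import *
np.set_printoptions(precision=4,suppress=True)
T0,T1=np.load('T0.npy'),np.load('T1.npy')
def box(f,roi):
    x0,y0,x1,y1=roi;g=cv2.cvtColor(cv2.imread(f),cv2.COLOR_BGR2GRAY)[y0:y1,x0:x1]
    m=(g<75).astype(np.uint8);m=cv2.morphologyEx(m,cv2.MORPH_CLOSE,np.ones((7,7)));m=cv2.morphologyEx(m,cv2.MORPH_OPEN,np.ones((13,13)))
    c=max(cv2.findContours(m,0,1)[0],key=cv2.contourArea)[:,0]+[x0,y0]
    s=c.sum(1);d=c[:,0]-c[:,1]
    return dict(tl=c[s.argmin()],tr=c[d.argmax()],bl=c[d.argmin()],br=c[s.argmax()],bb=(c.min(0),c.max(0)))
c0=box('pics/wrist0.png',(130,0,235,232));c1=box('pics/w1.png',(165,100,240,228))
l0=box('pics/wrist0.png',(265,80,380,170));l1=box('pics/w1.png',(262,160,345,235))
for b in(c0,c1,l0,l1):print({k:np.array(v).tolist() for k,v in b.items()})
for k in('tl','tr'):print('catch',k,tri(T0,c0[k],T1,c1[k]))
for k in('bl','br'):print('lug',k,tri(T0,l0[k],T1,l1[k]))
for k in('tl','tr','bl','br'):print('c0',plane(T0,c0[k],.234),'lug0',plane(T0,l0[k],.254))
for k in('bl','br'):print('lug1',plane(T1,l1[k],.254))
E
```

```text
{'tl': [144, 44], 'tr': [222, 11], 'bl': [148, 133], 'br': [220, 133], 'bb': [[144, 8], [223, 137]]}
{'tl': [176, 117], 'tr': [231, 120], 'bl': [176, 155], 'br': [235, 159], 'bb': [[175, 117], [235, 159]]}
{'tl': [284, 113], 'tr': [360, 118], 'bl': [284, 137], 'br': [357, 138], 'bb': [[281, 112], [360, 139]]}
{'tl': [275, 183], 'tr': [318, 188], 'bl': [278, 213], 'br': [326, 214], 'bb': [[275, 183], [327, 214]]}
catch tl [0.4582 0.1073 0.1736]
catch tr [0.5085 0.1075 0.2303]
lug bl [0.535  0.0566 0.2507]
lug br [0.563  0.0564 0.2519]
c0 [0.4757 0.094  0.234 ] lug0 [0.5338 0.0659 0.254 ]
c0 [0.509  0.1064 0.234 ] lug0 [0.5629 0.064  0.254 ]
c0 [0.474  0.0571 0.234 ] lug0 [0.534  0.0569 0.254 ]
c0 [0.5067 0.0571 0.234 ] lug0 [0.5624 0.0565 0.254 ]
lug1 [0.5356 0.0576 0.254 ]
lug1 [0.5624 0.0571 0.254 ]
```

Heights agree with the text (catch about 0.231, lug about 0.252). Kiln yaw is about −2.9°, lug centre about (0.548, 0.061) and catch centre about (0.491, 0.062). I'll align the tool, move behind the lug, and start down.

```bash
python3 -m jog '[[46,0,0,0,0.051],[46,42,-6,0,0],[46,0,0,30,0],[46,0,0,0,0],[46,0,0,0,0]]' && python3 - <<'E'
from h import *
T=pose();np.save('T2.npy',T);print(T[:3,3])
a=eyes.get_image('wrist');cv2.imwrite('pics/w2.png',a[:,:,::-1])
b=eyes.get_image('side')[150:290,170:310];c=eyes.get_image('scene')[120:210,160:260]
cv2.imwrite('pics/sd2.png',np.hstack([cv2.resize(b,(400,400)),cv2.resize(c,(400,400))])[:,:,::-1])
E
```

```text
t: 1.1
position: [0.5203, 0.0863, 0.2402]
ee_rot: [-179.8, 0.0, 87.0]
force: [-0.1, 0.2, -0.4]
gripper_width: 0.0461
finger_force: 0.0
[0.52033472 0.08631543 0.24015995]
```

View pics/w2.png

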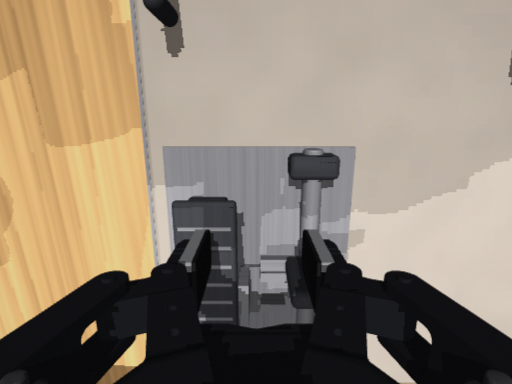

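View pics/sd2.png

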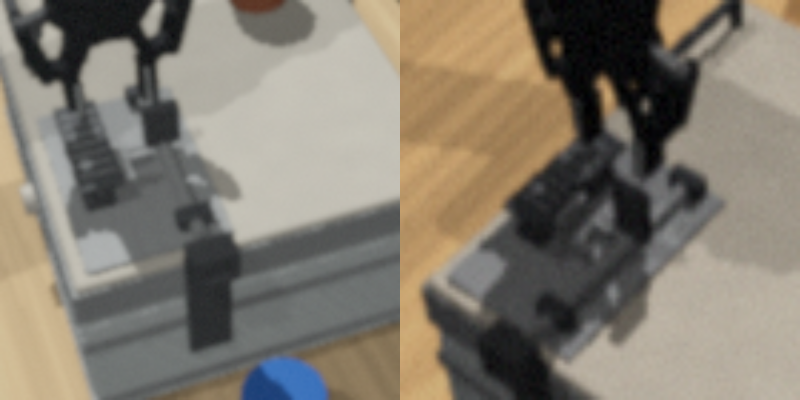

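The fingers straddle correctly: the left tip is over the catch plate (cols 172–238, vertical in the image, so yaw is right), and the right tip is over the rod (col 312) behind the lug. Now I'll press down in small steps.

```bash
python3 -m jog '[[46,0,0,4,0],[46,0,0,3,0],[46,0,0,0,0]]'; python3 -m jog '[[46,0,0,2,0],[46,0,0,2,0],[46,0,0,0,0]]'
```

```text
t: 1.55
position: [0.5211, 0.087, 0.2341]
ee_rot: [-180.0, 0.0, 87.1]
force: [0.2, 0.2, 0.0]
gripper_width: 0.0463
finger_force: 0.0
t: 1.85
position: [0.5213, 0.0872, 0.2306]
ee_rot: [180.0, 0.0, 87.1]
force: [-0.2, -0.0, 1.8]
gripper_width: 0.0461
finger_force: 1.3
```

```bash
python3 -m jog '[[46,0,0,2,0],[46,0,0,2,0],[46,0,0,0,0]]'; python3 -m jog '[[46,0,0,2,0],[46,0,0,2,0],[46,0,0,0,0]]'
```

```text
t: 2.15
position: [0.5213, 0.0872, 0.2266]
ee_rot: [180.0, -0.0, 87.1]
force: [-1.1, -0.2, 4.5]
gripper_width: 0.0458
finger_force: 2.2
t: 2.45
position: [0.5212, 0.0872, 0.2229]
ee_rot: [179.9, -0.0, 87.1]
force: [-1.1, -1.3, 5.3]
gripper_width: 0.0459
finger_force: 3.1
```

```bash
python3 -m jog '[[46,0,0,1.5,0],[46,0,0,1.5,0],[46,0,0,0,0]]'; python3 -m jog '[[46,0,0,0.5,0],[46,0,0,0.5,0],[46,0,0,0,0]]'
```

```text
t: 2.75
position: [0.5213, 0.0873, 0.2215]
ee_rot: [179.9, -0.0, 87.1]
force: [-2.4, 0.1, 10.8]
gripper_width: 0.0456
finger_force: 5.2
t: 3.05
position: [0.5213, 0.0873, 0.2214]
ee_rot: [179.8, -0.0, 87.1]
force: [-3.3, -0.3, 12.6]
gripper_width: 0.0462
finger_force: 6.5
```

The catch is on its stop (about 10 mm of travel). I'll ease off slightly and start pushing.

```bash
python3 -m jog '[[46,0,0,-1,0],[46,-3,0,0,0],[46,-3,0,0,0],[46,-2,0,0,0],[46,0,0,0,0]]'; python3 -m jog '[[46,-2,0,0,0],[46,-2,0,0,0],[46,-2,0,0,0],[46,0,0,0,0]]'
```

```text
t: 3.55
position: [0.5216, 0.0823, 0.2216]
ee_rot: [179.8, -0.4, 87.1]
force: [-0.8, 6.8, 8.1]
gripper_width: 0.0459
finger_force: 4.6
t: 3.95
position: [0.5216, 0.0773, 0.2216]
ee_rot: [179.7, -0.6, 87.2]
force: [-0.5, 8.7, 9.4]
gripper_width: 0.0461
finger_force: 5.3
```

```bash
python3 -m jog '[[46,-3,0,0,0],[46,-3,0,0,0],[46,-2,0,0,0],[46,0,0,0,0]]'; python3 - <<'E'
from h import *
b=eyes.get_image('side')[150:290,170:310];c=eyes.get_image('scene')[120:210,160:260]
cv2.imwrite('pics/sd3.png',np.hstack([cv2.resize(b,(400,400)),cv2.resize(c,(400,400))])[:,:,::-1])
E
```

```text
t: 4.35
position: [0.5212, 0.0695, 0.2217]
ee_rot: [179.7, -0.6, 87.2]
force: [-0.6, 9.3, 8.8]
gripper_width: 0.0459
finger_force: 5.7
```

View pics/sd3.png

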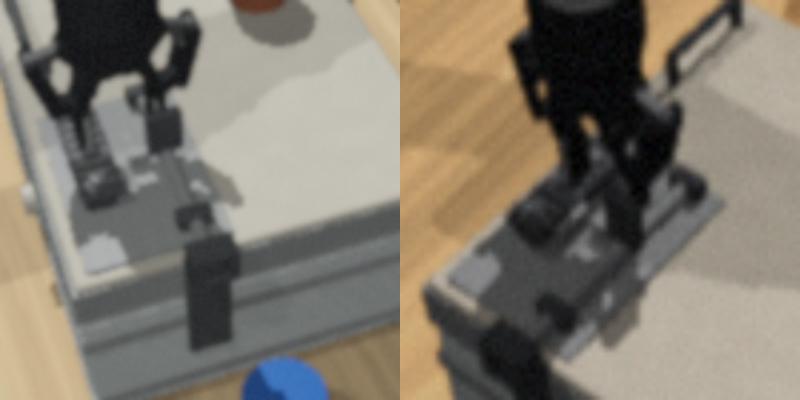

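The side-view crop shows the fingertip against the lug, which has shifted slightly toward the keeper (from about (160,120) to (163,130)), with the catch down. I'll continue.

```bash
python3 -m jog '[[46,-2,0,0,0],[46,-2,0,0,0],[46,-2,0,0,0],[46,-2,0,0,0],[46,-2,0,0,0]]'; python3 -m jog '[[46,-2,0,0,0],[46,-2,0,0,0],[46,-2,0,0,0],[46,-2,0,0,0],[46,0,0,0,0]]'
```

```text
t: 4.95
position: [0.5207, 0.0599, 0.2216]
ee_rot: [179.7, -0.6, 87.2]
force: [0.3, 10.3, 9.1]
gripper_width: 0.0459
finger_force: 5.9
t: 5.45
position: [0.5203, 0.0516, 0.2216]
ee_rot: [179.7, -0.6, 87.2]
force: [-0.3, 8.7, 9.8]
gripper_width: 0.0458
finger_force: 5.8
```

```bash
python3 -m jog '[[46,-2,0,0,0],[46,-2,0,0,0],[46,-2,0,0,0],[46,0,0,0,0]]'; python3 -m jog '[[46,-2,0,0,0],[46,-2,0,0,0],[46,0,0,0,0]]'
```

```text
t: 5.85
position: [0.52, 0.0456, 0.2216]
ee_rot: [179.7, -0.6, 87.2]
force: [-0.1, 9.1, 9.1]
gripper_width: 0.0459
finger_force: 5.7
t: 6.15
position: [0.5197, 0.0416, 0.2216]
ee_rot: [179.7, -0.6, 87.2]
force: [-0.7, 9.3, 9.7]
gripper_width: 0.0463
finger_force: 5.6
```

```bash
python3 -m jog '[[46,-2,0,0,0],[46,-2,0,0,0],[46,0,0,0,0]]'; python3 -m jog '[[46,-1.5,0,0,0],[46,-1.5,0,0,0],[46,0,0,0,0]]'
```

```text
t: 6.45
position: [0.5195, 0.0382, 0.2216]
ee_rot: [179.7, -0.6, 87.2]
force: [-0.2, 10.8, 8.8]
gripper_width: 0.0459
finger_force: 7.2
t: 6.75
position: [0.5196, 0.0381, 0.2217]
ee_rot: [179.7, -1.0, 87.4]
force: [0.6, 17.5, 9.2]
gripper_width: 0.0458
finger_force: 9.8
```

The push has stopped hard at y = 0.038 (predicted end stop 0.037). I'll check with a picture before releasing.

```bash
python3 - <<'E'
from h import *
b=eyes.get_image('side')[150:290,170:310];c=eyes.get_image('scene')[120:210,160:260]
cv2.imwrite('pics/sd4.png',np.hstack([cv2.resize(b,(400,400)),cv2.resize(c,(400,400))])[:,:,::-1])
c=eyes.calibration('side')
for y in(.061,.041,.021):
    p=c['view']@[.548-.05*(.061-y),y,.252,1];u=c['fx']*p[0]/p[2]+c['cx'];v=c['fy']*p[1]/p[2]+c['cy'];print(y,(u-170)*400/140,(v-150)*400/140)
E
```

```text
0.061 153.7741944525877 104.56421859051578
0.041 161.2966718029256 121.8374272562567
0.021 169.0507909621892 139.64253480516308
```

View pics/sd4.png

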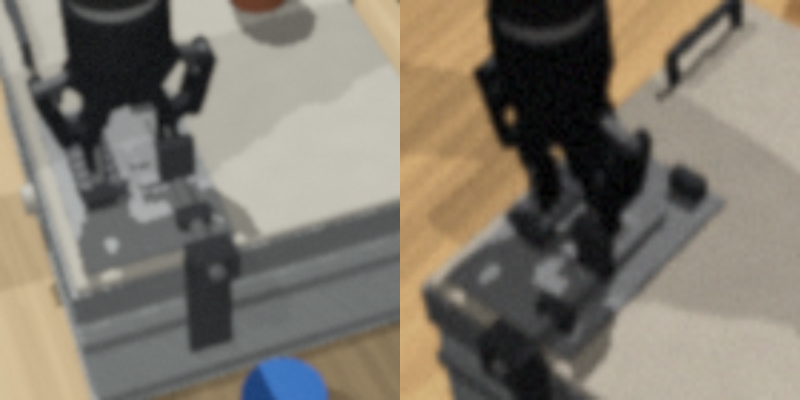

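The lug top is now at about (174,138) in the side crop, which matches the fully home projection (169,140), and the nose is in the keeper. I'll ease back off the lug, then lift straight up and away.

```bash
python3 -m jog '[[46,3,0,0,0],[46,3,0,0,0],[46,0,0,-8,0],[46,0,0,-12,0],[46,0,0,-30,0]]'; python3 -m jog '[[46,0,0,-40,0],[46,30,0,-30,0],[46,0,0,0,0],[46,0,0,0,0],[46,0,0,0,0]]'; python3 - <<'E'
from h import *
a=eyes.get_image('wrist');cv2.imwrite('pics/w5.png',a[:,:,::-1])
E
```

```text
t: 7.35
position: [0.5161, 0.0368, 0.2655]
ee_rot: [-179.4, -0.0, 87.1]
force: [0.2, -1.2, -0.3]
gripper_width: 0.0465
finger_force: 0.0
t: 7.85
position: [0.5197, 0.0655, 0.3376]
ee_rot: [-179.8, 0.1, 87.0]
force: [-0.2, 0.3, -0.1]
gripper_width: 0.046
finger_force: 0.0
```

View pics/w5.png

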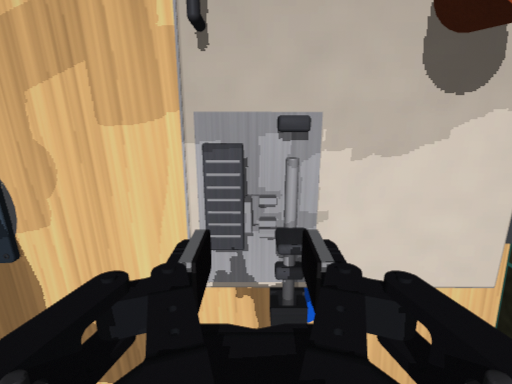

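The wrist view shows the lug moved close to the near saddle (lug about (291,243)), the rod's tail drawn forward, the catch plate free and the hand clear. I'll check the travel numerically before handing in.

```bash
python3 - <<'E'
from h import *
T=pose();g=cv2.imread('pics/w5.png',0)
print(g[215:285:2,290]); 
for v in(228,243,255):print(v,plane(T,(290,v),.252))
print([plane(T,u,.232) for u in((203,144),(244,144),(244,249))])
E
```

```text
[154 154 154 145 129 129 109  32  32  33  32  33  32  33  34  60  71  58
  51  44  77  83  83  83  83  83  28  34  37  37  36  36  50  80  80]
228 [0.54377614 0.04027911 0.252     ]
243 [0.54348148 0.02715627 0.252     ]
255 [0.54323976 0.016391   0.252     ]
[array([0.4763911 , 0.10912121, 0.232     ]), array([0.50984504, 0.10740584, 0.232     ]), array([0.50405943, 0.01423364, 0.232     ])]
```

```bash
python3 -c "
from rig import ticket
print(ticket.job_done())"
```

```text
the job is handed in; nothing more can be done
None
```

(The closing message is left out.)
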